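Lock the guard rail over the counted blister stacks

ROBOT

A 6-joint arm with a two-finger parallel gripper is mounted at the origin on the work surface. World frame = base frame: x ahead of the robot, y to its left, z up, the work surface at z = 0. Lengths are in m, angles in rad, forces in N, time in s.
With the tool pointing down it reaches from about 0.35 to 0.925 m from the base axis. Payload 6.4 kg.
Tool frame: the origin (TCP) lies on the centre line of the jaws, within the pads' length; the fingertips stand 14 mm ahead of it and the grasp point (between the pads) lies 5 mm behind it; z points along the fingers, y is the line along which they close (so a half turn about z gives the same grasp; the last joint's range is limited). The gripper opens to 85 mm and grips with 20 to 120 N. Pads are 22 mm wide; open, the fingers measure 114 mm over their backs; the gripper's body (76 mm by 85 mm) begins 54 mm behind the grasp point. The pads swing forward as they close: fully open they stand 13 mm farther back than shut.
Start: joints at [-1.299, 0.245, 1.558, -0, 1.339, -0.174], TCP at [0.28, -0.586, 0.245] pointing down, gripper open.
Joint ranges: [-3.13, 3.13], [-1.02, 2.26], [0.13, 2.54], [-0.95, 4.09], [0.21, 2.88], [-2.74, 2.74]. Speed limits (rad/s): [2.57, 2.57, 3.14, 3.14, 3.14, 3.14].

INTERFACE

Orientations are given as [roll, pitch, yaw] about the fixed x, y, z axes, in that order (R = Rz(yaw) Ry(pitch) Rx(roll)).
In Python, from plant import status, imaging, ctrl gives the robot as it stands.
- The arm moves only by the shell command python3 -m jog 'ROWS' [FORCE]. ROWS is JSON, a list of rows, each an object of numbers: "tx", "ty", "tz": the shift along the tool's x, y, z in cm; "twist": the turn about the tool's z in units of 8 degrees (1.0 is 8 degrees); "claw": the gripper command: -1 is shut, 1 is fully open, values between are in proportion. A call has 1 to 8 rows; each row shifts and turns the commanded pose from where the row before left it, along the tool's axes as they then stand; what a row does not reach is not made up. A row lasts 1/10 s, in which the tool goes at most 50 mm and 8.59 degrees, less where a joint would pass 70% of its speed; a pose out of reach is approached as far as the arm can. A call is refused whole if a number of a shift passes 5 or a number of a turn 1, either way. A call with a gripper value outside its range is refused whole. The fingers move at their own pace and stop on an object; FORCE is the grip in N (left out, the last holds). Time passes only in rows, so rows that do not move let the fingers close. It gives the time, the measured TCP pose, the force, the opening and the grip force at its end, in the units of the state.
- status.state(): the state, without advancing time (a new reading comes with each control period).
- imaging.grab_frame(name): name is "scene" or "top" or "wrist"; returns a dict with "frame" (420x560x3 uint8, red, green, blue), "fov_y" (degrees; the focal length in pixels is half the picture's height over the tangent of half this angle, whatever the lens; pixels are square), "cx", "cy" (the principal point, pixels), "world_from_camera" (4x4, takes a point from camera to world coordinates). Camera axes: x right, y up, looking along -z (the intrinsics and any distortion apply to the point x, -y, -z); pixel columns grow to the right and rows downward; lengths in m; the calibration is good to about 2 mm. A picture is of the moment at which its call begins. There is no depth.
- ctrl.hand_in(): hands the job in; it is judged then, once.
The state is a dict: "time_s": time; "joints": joint angles; "joint_vel": joint speeds; "joint_torque": joint torques, N m; "tool_pos": TCP position; "tcp_rot": TCP orientation; "ft_force": force on the tool from outside, world axes, zero at the start; "wrist_torque": the same for the moment, N m; "opening": finger opening in m; "grasp_force": force on a finger pad.
Only numpy, scipy, OpenCV 4.12 (cv2) and the standard library are available. Lean on these libraries where they do the work, as an engineer would, in place of code of your own. Each camera call takes 0.05 s, during which the arm holds its last target. There are 200 camera calls.

TASK

Close the guard rail over the counted blister stacks: swing the parking latch wide open, then slide the hanging steel ring along the bent rod, round both bends, until it has gone under the snap catch and pushed the brass sleeve fully into the stop, with the catch snapped down behind it. Work by feel and never wrench or ram the ring against the rod or the stop; leave the stacks, bottles, carton and tape roll where they are, and let go of everything at the end.

Things in the scene. Friction and masses are not known exactly. Their poses are not given: they have to be found in the camera images.
- rail: Fixed start of the guard rail: a bare level steel rod, 8 mm diameter, centre line 140 mm above the table, carried by a post at each end only. Origin on the table under the straight entry leg; x along the entry leg towards the stop, y left, z up. Post at x = -26 mm (12 mm radius, up to 150 mm above the table).
- rod_start (a point): On the rod's centre line above the rail's origin. Along x: entry leg 60 mm; kink; 30 mm straight; bend LEFT, 40 mm radius, 50 degrees; kink; middle leg 50 mm; kink; bend RIGHT, 40 mm radius, 50 degrees; kink; last leg 100 mm to the stop face. The four kinks were set by hand, each up to 0.17 rad either way about vertical, and are not measured: find the rod's course by feel or sight.
- ring_center (a point): Centre of the steel ring hanging on the rod: octagonal, 40 mm across its outer flats, 14 mm long along its bore (x axis), bore 15 mm across flats, 80 to 160 g. Its upright left and right flats (+y, -y) are free to grip from above; z up. A padlock lug hangs to 37 mm below the centre. At rest the centre hangs 3.5 mm below the rod's centre line. Never press it on rail or stop with over 20 N.
- latch (a joint): Angle (rad) of the parking latch, a flat steel arm on an upright pivot left of the post: 0 = shut (its tongue lies across the top of the rod, 42 mm past the rail's origin, and holds the ring near the post), grows anticlockwise seen from above as it opens, at most 2.0; wide open is 1.2 or more. It stays where it is left; about 1 N at its knob moves it.
- latch_knob (a point): Upright black knob on the latch arm's elbow, 12 mm diameter, 36 mm tall; the point is on its axis, 174 mm above the table, 14 mm below its top (the flat arm's top is 22 mm below the point). It moves on a circle of 85 mm radius about the pivot. Shut, it stands 45 mm past the rail's origin along x and 50 mm to the left of the rod.
- latch_pivot (a point): Axis of the latch pivot at the knob's height: 40 mm behind the rail's origin along x and 50 mm to the left (+y) of the rod.
- sleeve (a joint): How far (m) the brass sleeve, 24 mm diameter, round the rod is pushed into the stop: 0 = stands 8 mm out of the stop face, 0.008 = flush (fully home). The ring's leading side pushes it, against 2 N; it stays where it is pushed.
- pawl (a joint): Lift angle (rad) of the sprung snap catch above the last 50 mm of the rod before the stop face: 0 = down. The passing ring lifts it by its ramp (about 0.15 to 0.3 rad, 1 to 4 N of push) and it snaps down 17 mm before the stop face, just behind the ring when the ring is home (ring centre 7 mm before the face). Lifted, its top stands up to 50 mm above the rod.
- stack_a: Banded stack of blister packs, 100 x 58 x 48 mm, near the rail and partly under it; to be left alone. Origin under its centre.
- stack_b: Banded stack of blister packs, 100 x 58 x 36 mm, to be left alone. Origin under its centre.
- stack_c: Banded stack of blister packs, 100 x 58 x 42 mm, to be left alone. Origin under its centre.
- pill_bottle_a: White pill bottle, 48 mm diameter, 85 mm tall, to be left alone. Origin under its centre.
- pill_bottle_b: A second white pill bottle of the same size, to be left alone. Origin under its centre.
- carton: Cardboard carton, 120 x 70 x 55 mm, to be left alone. Origin under its centre.
- tape_roll: Roll of clear tape lying flat, 100 mm diameter, 48 mm tall, to be left alone. Origin under its centre.

How it is judged:
On the way, in this order (a step that is already met when the one before it is completed fails the run):
1. the parking latch is swung wide open (value of joint latch above 1 rad), for 0.2 s.
2. the ring lifts the snap catch on its way (value of joint pawl above 0.1 rad), for 0.05 s.
3. the sleeve is pushed home (within 1.5 mm), and the catch is down behind the ring on the last leg (value of joint sleeve above 0.0065 m and value of joint pawl below 0.08 rad and distance between ring_center and rod_start above 0.22 m), for 0.2 s.
At the end, for the whole second after the job is handed in: The ring hangs at rest on the last leg (over 220 mm from the start of the rod), the brass sleeve is within 1.5 mm of fully pushed in, the snap catch is down (below 0.08 rad) behind the ring and the parking latch is open beyond 1.0 rad (all of step 3 and value of joint latch above 1 rad and linear speed of ring below 0.02 m/s); the robot touches nothing.
It fails at once if the ring is pressed on the rail, its stop or its latches with more than 20 N (contact force between ring and rail above 20 N).
It fails at once if a bystander is moved more than 15 mm (distance of any of stack_a, stack_b, stack_c, pill_bottle_a, pill_bottle_b, carton, tape_roll from where it was at the start of the episode above 0.015 m).
It also fails if it takes over 72 s, if anything falls off the work surface, if the arm or the gripper's body presses on something with over 40 N, if the wrist force passes 120 N, or if a joint passes its speed limit or range.

## Working session

There is one attempt and no reset: what is moved stays moved. The work goes in short steps, Python scripts to look and compute and a shell command to move; the robot and the scene stay as the last step left them, time stands still between calls to the robot, and variables do not carry over. Pictures are saved under pics/ and viewed, at most 10 in all, crops included, and the job is handed in when it is done.

```bash
ls; mkdir -p pics; cat > h.py <<'E'
import numpy as np, cv2, json
from plant import status, imaging, ctrl
def grab(n,save=None):
    d=imaging.grab_frame(n)
    if save:
        cv2.imwrite(f'pics/{save}.png',cv2.cvtColor(d['frame'],cv2.COLOR_RGB2BGR))
        np.savez(f'pics/{save}.npz',**d)
    return d
def load(s): 
    d=np.load(f'pics/{s}.npz'); return {k:d[k] for k in d.files}
def ray(d,u,v):
    f=210/np.tan(np.radians(float(d['fov_y']))/2); T=np.array(d['world_from_camera'])
    r=T[:3,:3]@np.array([(u-float(d['cx']))/f,-(v-float(d['cy']))/f,-1]); return T[:3,3],r/np.linalg.norm(r)
def onz(d,u,v,z):
    o,r=ray(d,u,v); return o+r*(z-o[2])/r[2]
def tri(d1,p1,d2,p2):
    o1,r1=ray(d1,*p1);o2,r2=ray(d2,*p2)
    s=np.linalg.lstsq(np.c_[r1,-r2],o2-o1,rcond=None)[0]
    a=o1+s[0]*r1;b=o2+s[1]*r2
    return (a+b)/2,np.linalg.norm(a-b)
def proj(d,P):
    f=210/np.tan(np.radians(float(d['fov_y']))/2); T=np.linalg.inv(np.array(d['world_from_camera']))
    c=T[:3,:3]@np.array(P)+T[:3,3]; return np.array([float(d['cx'])+f*c[0]/-c[2],float(d['cy'])-f*c[1]/-c[2]])
E
python3 - <<'E'
from h import *
a=grab('top','top0');b=grab('scene','scene0')
for d in(a,b): print([k for k in d],d['fov_y'],d['cx'],d['cy'],np.round(d['world_from_camera'],3).tolist())
print(status.state())
E
```

```text
pics
['frame', 'fov_y', 'cx', 'cy', 'world_from_camera'] 43.918551356025155 286.608511084305 214.025053864612 [[0.082, 0.972, -0.22, 0.238], [-0.997, 0.079, -0.019, -0.029], [-0.001, 0.221, 0.975, 1.706], [0.0, 0.0, 0.0, 1.0]]
['frame', 'fov_y', 'cx', 'cy', 'world_from_camera'] 47.48840079734074 275.4647545121906 208.15263666617415 [[-0.621, -0.587, 0.519, 1.167], [0.783, -0.452, 0.426, 0.448], [-0.015, 0.671, 0.741, 0.96], [0.0, 0.0, 0.0, 1.0]]
{'time_s': 0.1, 'joints': array([-1.29909708e+00,  2.45758253e-01,  1.55891166e+00,  3.88886926e-06,
        1.33872710e+00, -1.74095466e-01]), 'joint_vel': array([-0.00015012,  0.00054402, -0.00362739, -0.00068888,  0.00078253,
       -0.00043364]), 'joint_torque': array([ 5.66605959e-04, -4.30672109e+01, -3.27129364e+01, -2.33180924e-05,
        2.85755275e-03, -1.19980382e-05]), 'tool_pos': array([ 0.28013874, -0.58598964,  0.24427103]), 'tcp_rot': array([-3.13981622e+00, -3.16272476e-04,  4.45793534e-01]), 'ft_force': array([-0.34357056, -0.18753256, -0.2800725 ]), 'wrist_torque': array([-0.01996329, -0.00364688,  0.01585563]), 'grasp_force': 0.0, 'opening': 0.08489948802990009}
```

View pics/top0.png

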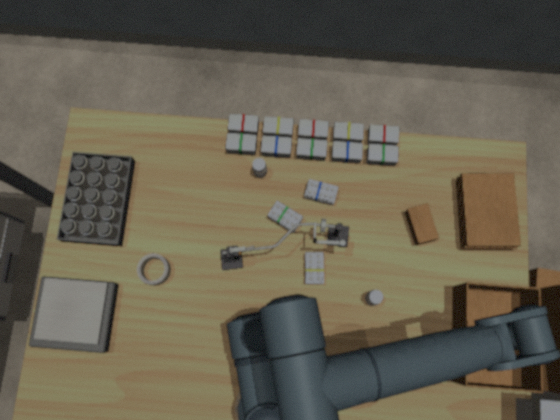

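View pics/scene0.png

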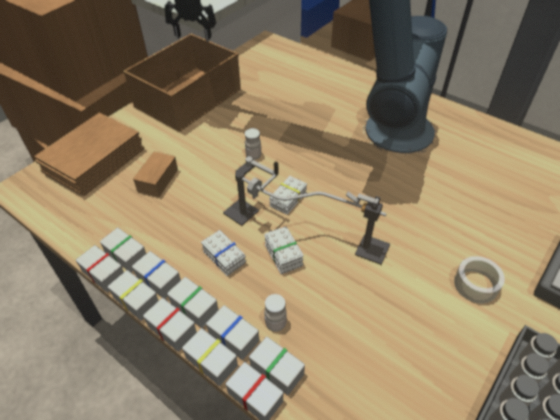

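Top view: the rail runs from the start post (~340,233) to the stop (~231,255). In the scene view the latch and ring are at ~(255,180) and the stop at ~(372,205). I'll enlarge both.

```bash
python3 - <<'E'
from h import *
a=cv2.imread('pics/top0.png')[205:285,215:365]; b=cv2.imread('pics/scene0.png')[150:260,220:400]
a=cv2.resize(a,(750,400),interpolation=3)
cv2.imwrite('pics/c1.png',a)
cv2.imwrite('pics/c2.png',cv2.resize(b,(792,484),interpolation=3))
E
```

```text
(no output)
```

View pics/c1.png

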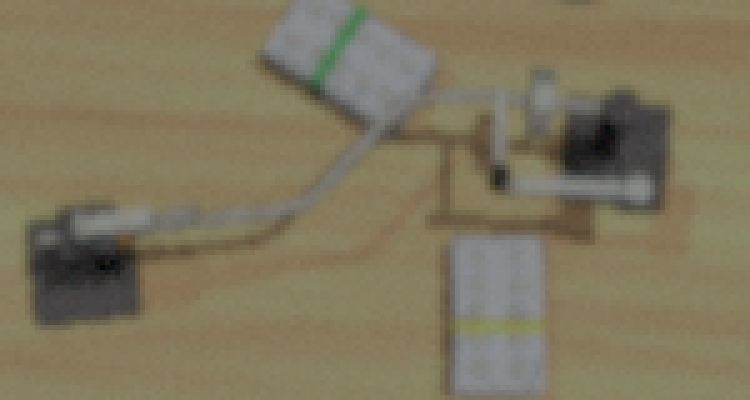

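View pics/c2.png

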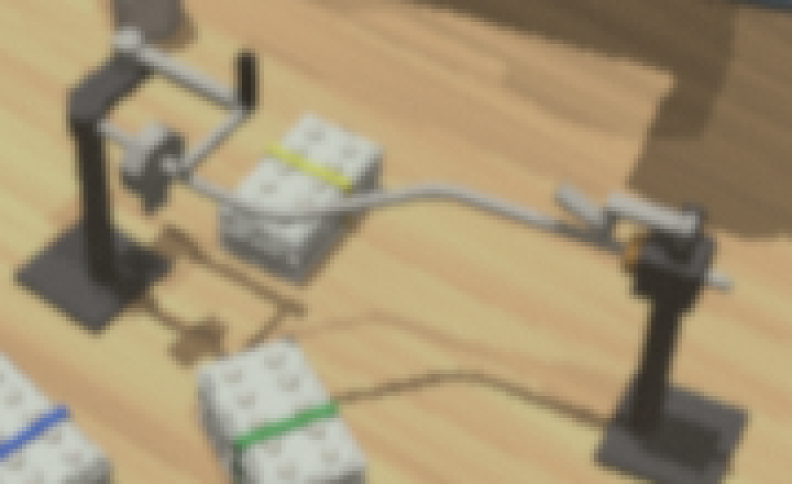

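Crop 1 (top, 5×) shows the ring at (543,100), knob (500,177), pivot (640,188), and rod from (590,102) via (430,100) and (290,208) to the sleeve at ~(140,220). Crop 2 (scene, 4.4×) shows the ring at (150,155), knob top (247,58), pivot (128,38) and sleeve (632,248).

```bash
python3 - <<'E'
from h import *
a=load('top0');b=load('scene0')
A=lambda u,v:(215+(u+.5)/5-.5,205+(v+.5)/5-.5); B=lambda u,v:(220+(u+.5)/4.4-.5,150+(v+.5)/4.4-.5)
for n,p,q in [('ring',(543,102),(152,157)),('knobtop',(500,177),(247,58)),('pivot',(640,188),(128,38)),('bend2',(300,203),(430,190)),('sleeve',(125,240),(632,248))]:
    print(n,tri(a,A(*p),b,B(*q)))
print('rod',[np.round(onz(a,*A(*p),.14),3).tolist() for p in [(590,102),(500,97),(430,100),(385,130),(320,190),(290,208),(200,216),(150,219)]])
w=grab('wrist','w0');print(w['fov_y'],w['cx'],w['cy'],np.round(w['world_from_camera'],3).tolist())
E
```

```text
ring (array([ 0.56579557, -0.11233591,  0.13946097]), np.float64(0.002837127007614278))
knobtop (array([ 0.50939576, -0.08820943,  0.18539193]), np.float64(0.0011106939647870045))
pivot (array([ 0.51398146, -0.1729835 ,  0.15725953]), np.float64(0.0031282392886462776))
bend2 (array([0.49286   , 0.02766484, 0.14102114]), np.float64(0.004546390836468308))
sleeve (array([0.46110693, 0.13331075, 0.13793832]), np.float64(0.0008507854131799236))
rod [[0.569, -0.142, 0.14], [0.567, -0.087, 0.14], [0.562, -0.044, 0.14], [0.541, -0.018, 0.14], [0.501, 0.018, 0.14], [0.488, 0.035, 0.14], [0.479, 0.09, 0.14], [0.475, 0.12, 0.14]]
68.94883808217125 283.0836120748936 210.7193562014855 [[0.432, 0.87, 0.236, 0.341], [-0.902, 0.417, 0.113, -0.558], [-0.0, -0.261, 0.965, 0.373], [0.0, 0.0, 0.0, 1.0]]
```

```bash
R='{"tx":3.5,"ty":-2.8,"tz":-0.5}'; python3 -m jog '[{"tx":3.5,"ty":-2.8,"tz":-0.5},{"tx":3.5,"ty":-2.8,"tz":-0.5},{"tx":3.5,"ty":-2.8,"tz":-0.5},{"tx":3.5,"ty":-2.8,"tz":-0.5},{"tx":3.5,"ty":-2.8,"tz":-0.5},{"tx":3.5,"ty":-2.8,"tz":-0.5},{"tx":3.5,"ty":-2.8,"tz":-0.5},{"tx":3.5,"ty":-2.8,"tz":-0.5}]'
python3 -m jog '[{"tx":3.4,"ty":-2.9,"tz":-0.4},{"tx":3.4,"ty":-2.9,"tz":-0.4},{"tx":3.4,"ty":-2.9,"tz":-0.4},{"tx":3.4,"ty":-2.9,"tz":-0.4}]'
python3 -m jog '[{"twist":-1},{"twist":-1},{"twist":-1},{"twist":-1},{"twist":-1},{"twist":-1},{"twist":-1},{"twist":-1}]'
python3 - <<'E'
from h import *
grab('wrist','w1')
s=status.state();print(s['tool_pos'],s['tcp_rot'],s['joints'],s['time_s'])
E
```

```text
[ 0.2801983  -0.58614822  0.24457794] [-3.14039413e+00 -2.19687478e-04  4.45784073e-01] [-1.29907581e+00  2.45574833e-01  1.55855905e+00  9.04291479e-06
  1.33867723e+00 -1.74065777e-01] 0.2$[0]: bad value
$[0]: bad value
$[0]: bad value
```

View pics/w1.png

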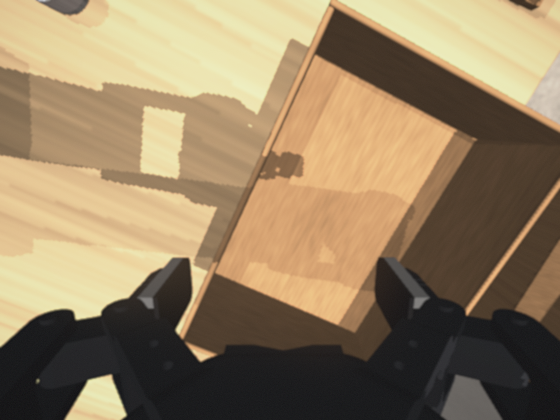

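The picture shows only the empty tray under the start pose, because the moves were refused. The rows apparently need every field.

```bash
python3 -m jog '[{"tx":3.5,"ty":-2.8,"tz":-0.5,"twist":0,"claw":1},{"tx":3.5,"ty":-2.8,"tz":-0.5,"twist":0,"claw":1},{"tx":3.5,"ty":-2.8,"tz":-0.5,"twist":0,"claw":1},{"tx":3.5,"ty":-2.8,"tz":-0.5,"twist":0,"claw":1},{"tx":3.5,"ty":-2.8,"tz":-0.5,"twist":0,"claw":1},{"tx":3.5,"ty":-2.8,"tz":-0.5,"twist":0,"claw":1},{"tx":3.5,"ty":-2.8,"tz":-0.5,"twist":0,"claw":1},{"tx":3.5,"ty":-2.8,"tz":-0.5,"twist":0,"claw":1}]'
```

```text
time_s: 1.0
tool_pos: [0.4367, -0.2618, 0.2854]
tcp_rot: [3.141, -0.0, 0.446]
ft_force: [0.6, -0.3, -0.4]
opening: 0.0855
grasp_force: 0.0
```

```bash
python3 -m jog '[{"tx":3.4,"ty":-2.8,"tz":-0.4,"twist":0,"claw":1},{"tx":3.4,"ty":-2.8,"tz":-0.4,"twist":0,"claw":1},{"tx":3.4,"ty":-2.8,"tz":-0.4,"twist":0,"claw":1},{"tx":3.4,"ty":-2.8,"tz":-0.4,"twist":0,"claw":1},{"tx":0,"ty":0,"tz":0,"twist":-1,"claw":0},{"tx":0,"ty":0,"tz":0,"twist":-1,"claw":0},{"tx":0,"ty":0,"tz":0,"twist":-1,"claw":0},{"tx":0,"ty":0,"tz":0,"twist":-1,"claw":-0.2}]'
python3 -m jog '[{"tx":0,"ty":0,"tz":0,"twist":-1,"claw":-0.2},{"tx":0,"ty":0,"tz":0,"twist":-1,"claw":-0.2},{"tx":0,"ty":0,"tz":0,"twist":-1,"claw":-0.2},{"tx":0,"ty":0,"tz":0,"twist":-1,"claw":-0.2},{"tx":0,"ty":0,"tz":0,"twist":0,"claw":-0.2},{"tx":0,"ty":0,"tz":0,"twist":0,"claw":-0.2}]'
python3 - <<'E'
from h import *
w=grab('wrist','w2')
s=status.state();print(s['tool_pos'],s['tcp_rot'],s['joints'],s['time_s'],np.round(w['world_from_camera'],3).tolist())
E
```

```text
time_s: 1.8
tool_pos: [0.5107, -0.1037, 0.3011]
tcp_rot: [-3.141, 0.0, 1.011]
ft_force: [0.1, 0.4, 0.2]
opening: 0.0339
grasp_force: 0.0
time_s: 2.4
tool_pos: [0.5107, -0.1039, 0.3012]
tcp_rot: [-3.141, -0.0, 1.56]
ft_force: [-0.4, -0.3, 0.2]
opening: 0.0341
grasp_force: 0.0
[ 0.51068467 -0.10391854  0.30121572] [-3.14147129e+00 -6.32162639e-05  1.56037220e+00] [-4.18530205e-01 -1.04726538e-01  1.82394358e+00  9.96906014e-06
  1.42251210e+00 -4.08107558e-01] 2.45 [[1.0, 0.01, 0.002, 0.512], [-0.01, 0.965, 0.263, -0.038], [0.001, -0.263, 0.965, 0.43], [0.0, 0.0, 0.0, 1.0]]
```

View pics/w2.png

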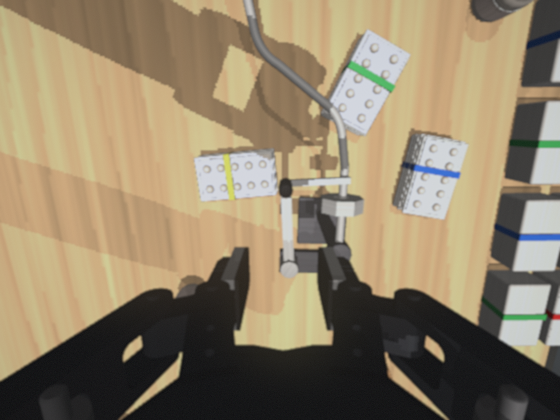

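Wrist view: knob top (286,185), pivot top (289,268), ring (342,205), rod through (341,235), (344,160), (330,105), (265,45) and (249,5). Stacks and bottles are clear of the path.

```bash
python3 - <<'E'
from h import *
w=load('w2');a=load('top0');b=load('scene0')
A=lambda u,v:(215+(u+.5)/5-.5,205+(v+.5)/5-.5); B=lambda u,v:(220+(u+.5)/4.4-.5,150+(v+.5)/4.4-.5)
print('knob',onz(w,286,184,.188),tri(w,(286,184),b,B(247,58)))
print('pivot',onz(w,289,268,.16),tri(w,(289,268),b,B(128,38)))
print('ring front top/mid',onz(w,342,205,.14),onz(w,342,205,.1565),tri(w,(342,205),b,B(152,157)))
print('rod',[np.round(onz(w,*p,.14),3).tolist() for p in [(341,235),(343.5,180),(344,160),(343,140),(338,120),(330,105),(300,77),(280,60),(265,45),(255,28),(249,5)]])
E
```

```text
knob [ 0.51416539 -0.08135641  0.188     ] (array([ 0.51474438, -0.08161171,  0.19249718]), np.float64(0.0024370987096476626))
pivot [ 0.51671142 -0.16848716  0.16      ] (array([ 0.5167521 , -0.16801709,  0.16144098]), np.float64(0.00043010618947342906))
ring front top/mid [ 0.56921831 -0.11137329  0.14      ] [ 0.56596996 -0.10717631  0.1565    ] (array([ 0.56811368, -0.10957986,  0.1431998 ]), np.float64(0.002076947832139832))
rod [[0.569, -0.142, 0.14], [0.57, -0.087, 0.14], [0.569, -0.068, 0.14], [0.568, -0.049, 0.14], [0.562, -0.032, 0.14], [0.555, -0.019, 0.14], [0.528, 0.005, 0.14], [0.51, 0.019, 0.14], [0.497, 0.031, 0.14], [0.489, 0.044, 0.14], [0.485, 0.061, 0.14]]
```

```bash
python3 -m jog '[{"tx":2.1,"ty":0.4,"tz":0,"twist":0,"claw":-0.2},{"tx":0,"ty":0,"tz":3,"twist":0,"claw":-0.2},{"tx":0,"ty":0,"tz":3,"twist":0,"claw":-0.2},{"tx":0,"ty":0,"tz":3,"twist":0,"claw":-0.2},{"tx":0,"ty":0,"tz":2.5,"twist":0,"claw":-0.2},{"tx":0,"ty":0,"tz":1.1,"twist":0,"claw":-0.2},{"tx":0,"ty":0,"tz":0,"twist":0,"claw":-0.2},{"tx":0,"ty":0,"tz":0,"twist":0,"claw":-0.2}]' 20
python3 -m jog '[{"tx":0,"ty":0,"tz":0,"twist":0,"claw":-0.6},{"tx":0,"ty":0,"tz":0,"twist":0,"claw":-0.7},{"tx":0,"ty":0,"tz":0,"twist":0,"claw":-0.7}]' 20
```

```text
time_s: 3.25
tool_pos: [0.5156, -0.0833, 0.1765]
tcp_rot: [3.14, 0.001, 1.562]
ft_force: [0.8, 0.4, 1.0]
opening: 0.0343
grasp_force: 0.0
time_s: 3.55
tool_pos: [0.5154, -0.0832, 0.1762]
tcp_rot: [3.14, 0.001, 1.563]
ft_force: [-0.3, -0.1, 0.1]
opening: 0.0127
grasp_force: 0.0
```

```bash
python3 -m jog '[{"tx":-0.08,"ty":-1.18,"tz":0,"twist":-1,"claw":-0.7},{"tx":-0.08,"ty":-1.18,"tz":0,"twist":-1,"claw":-0.7},{"tx":-0.08,"ty":-1.18,"tz":0,"twist":-1,"claw":-0.7},{"tx":-0.08,"ty":-1.18,"tz":0,"twist":-1,"claw":-0.7},{"tx":-0.08,"ty":-1.18,"tz":0,"twist":-1,"claw":-0.7}]'
python3 -m jog '[{"tx":-0.08,"ty":-1.18,"tz":0,"twist":-1,"claw":-0.7},{"tx":-0.08,"ty":-1.18,"tz":0,"twist":-1,"claw":-0.7},{"tx":-0.08,"ty":-1.18,"tz":0,"twist":-1,"claw":-0.7},{"tx":-0.08,"ty":-1.18,"tz":0,"twist":-1,"claw":-0.7},{"tx":-0.08,"ty":-1.18,"tz":0,"twist":-1,"claw":-0.7},{"tx":0,"ty":0,"tz":0,"twist":0,"claw":-0.7},{"tx":0,"ty":0,"tz":0,"twist":0,"claw":-0.5},{"tx":0,"ty":0,"tz":0,"twist":0,"claw":-0.3}]'
```

```text
time_s: 4.05
tool_pos: [0.4603, -0.1023, 0.176]
tcp_rot: [3.14, 0.001, 2.267]
ft_force: [1.3, 0.1, 1.0]
opening: 0.0128
grasp_force: 0.6
time_s: 4.85
tool_pos: [0.4309, -0.1519, 0.1755]
tcp_rot: [-3.142, 0.0, 2.957]
ft_force: [-0.4, 0.4, 0.0]
opening: 0.0295
grasp_force: 0.0
```

```bash
python3 -m jog '[{"tx":0,"ty":0,"tz":-3,"twist":0,"claw":0.3},{"tx":0,"ty":0,"tz":-3,"twist":0,"claw":1},{"tx":0,"ty":0,"tz":-2,"twist":1,"claw":1},{"tx":0,"ty":0,"tz":0,"twist":1,"claw":1},{"tx":0,"ty":0,"tz":0,"twist":1,"claw":1},{"tx":0,"ty":0,"tz":0,"twist":1,"claw":1},{"tx":0,"ty":0,"tz":0,"twist":1,"claw":1},{"tx":0,"ty":0,"tz":0,"twist":1,"claw":1}]'
python3 -m jog '[{"tx":0,"ty":0,"tz":0,"twist":1,"claw":1},{"tx":0,"ty":0,"tz":0,"twist":1,"claw":1},{"tx":0,"ty":0,"tz":0,"twist":1,"claw":1},{"tx":0,"ty":0,"tz":0,"twist":1,"claw":1},{"tx":4,"ty":2,"tz":0,"twist":0,"claw":1},{"tx":4,"ty":2,"tz":0,"twist":0,"claw":1},{"tx":4,"ty":2,"tz":0,"twist":0,"claw":1},{"tx":4,"ty":2,"tz":0,"twist":0,"claw":1}]'
python3 - <<'E'
from h import *
w=grab('wrist','w3')
s=status.state();print(s['tool_pos'],s['tcp_rot'],s['time_s'])
cv2.imwrite('pics/w3b.png',cv2.resize(cv2.imread('pics/w3.png'),(784,588),interpolation=2))
E
```

```text
time_s: 5.65
tool_pos: [0.4309, -0.1517, 0.2553]
tcp_rot: [3.141, 0.0, 2.115]
ft_force: [-0.4, 0.1, -0.0]
opening: 0.0855
grasp_force: 0.0
time_s: 6.45
tool_pos: [0.5126, 0.0094, 0.2555]
tcp_rot: [3.141, 0.0, 1.562]
ft_force: [0.3, -1.4, 0.5]
opening: 0.0853
grasp_force: 0.0
[0.51419257 0.01420153 0.2555618 ] [ 3.13940271 -0.00351119  1.56656718] 6.5
```

View pics/w3b.png

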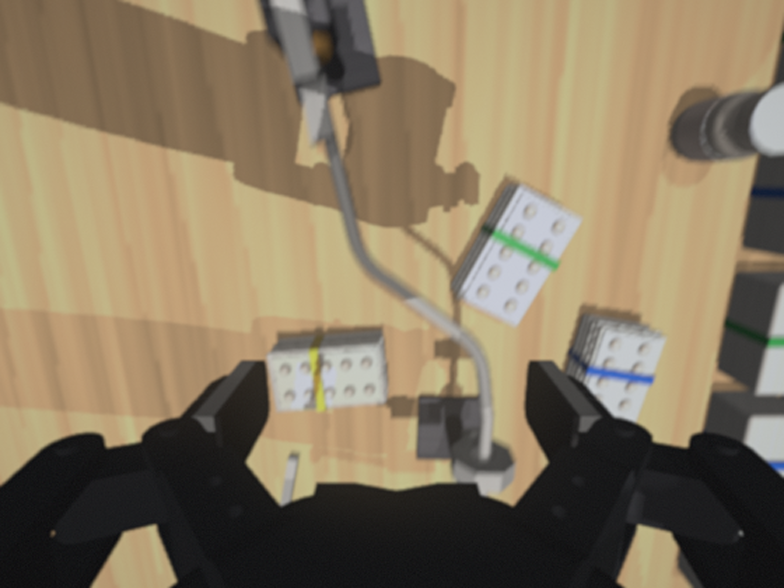

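Latch arm is swung open (lower left ~ (290,480)). Ring at (483,465), rod up through (484,375), (425,308), (358,248) and (334,150), catch tip at (315,95–140), sleeve ~(322,45).

```bash
python3 - <<'E'
from h import *
w=load('w3');n=grab('wrist','w4')
s=status.state();print(s['tool_pos'])
P=[(484,450),(486,410),(484,375),(475,350),(455,328),(425,308),(395,288),(372,270),(358,248),(350,220),(342,190),(334,150),(328,115)]
g=cv2.cvtColor(n['frame'],cv2.COLOR_RGB2GRAY).astype(np.float32)
print([np.round(onz(w,u/1.4,v/1.4,.14),3)[:2].tolist() for u,v in P])
w2=load('w2')
d=cv2.cvtColor(n['frame'],cv2.COLOR_RGB2HSV)
# greyness scan: low saturation centre across rod along rows
for u,v in P:
    q=onz(w,u/1.4,v/1.4,.14); c=proj(n,q); c2=proj(w2,q)
    out=[]
    for im,cc in((d,c),(cv2.cvtColor(w2['frame'],cv2.COLOR_RGB2HSV),c2)):
        r,k=int(round(cc[1])),int(round(cc[0]))
        if not 0<=r<420: out.append(None);continue
        row=im[r,k-16:k+17,1]; m=row<75
        out.append((r,round(k-16+np.nonzero(m)[0].mean(),1) if m.any() else None,int(m.sum()),round(cc[0],1)))
    print(out, [np.round(onz(f,o[1],o[0],.14)[:2],4).tolist() if o and o[1] else None for f,o in zip((n,w2),out)])
E
```

```text
[0.51312    0.01157173 0.2553222 ]
[[0.57, -0.097], [0.57, -0.068], [0.568, -0.043], [0.562, -0.026], [0.549, -0.012], [0.531, 0.001], [0.513, 0.013], [0.5, 0.024], [0.492, 0.037], [0.488, 0.053], [0.484, 0.07], [0.481, 0.091], [0.478, 0.108]]
[(327, np.float64(343.0), 33, np.float64(343.0)), (191, np.float64(343.0), 11, np.float64(343.9))] [[0.5704, -0.0971], [0.5696, -0.0974]]
[(298, np.float64(338.6), 22, np.float64(344.5)), (160, np.float64(343.5), 10, np.float64(345.1))] [[0.5651, -0.067], [0.5688, -0.0677]]
[(274, np.float64(338.9), 13, np.float64(343.1)), (133, np.float64(348.2), 18, np.float64(343.7))] [[0.5643, -0.0434], [0.5721, -0.0431]]
[(256, np.float64(333.6), 14, np.float64(336.8)), (114, np.float64(338.0), 33, np.float64(337.5))] [[0.5589, -0.0263], [0.5621, -0.0263]]
[(240, np.float64(315.0), 17, np.float64(322.6)), (97, np.float64(324.9), 29, np.float64(323.9))] [[0.5425, -0.0116], [0.5499, -0.0117]]
[(226, np.float64(297.2), 20, np.float64(301.3)), (82, np.float64(299.5), 16, np.float64(303.6))] [[0.5273, 0.001], [0.5271, 0.0009]]
[(212, np.float64(276.5), 18, np.float64(280.1)), (67, np.float64(281.5), 16, np.float64(283.3))] [[0.51, 0.0132], [0.5114, 0.0133]]
[(199, np.float64(260.5), 14, np.float64(263.8)), (53, np.float64(265.0), 13, np.float64(267.7))] [[0.497, 0.0243], [0.4973, 0.0245]]
[(183, np.float64(250.0), 11, np.float64(253.9)), (37, np.float64(256.0), 11, np.float64(258.3))] [[0.4888, 0.0376], [0.4899, 0.0369]]
[(164, np.float64(245.0), 11, np.float64(248.3)), (15, np.float64(256.1), 17, np.float64(252.9))] [[0.4853, 0.0529], [0.4906, 0.0535]]
[(142, np.float64(240.5), 12, np.float64(242.7)), None] [[0.4823, 0.07], None]
[(114, np.float64(230.8), 13, np.float64(237.1)), None] [[0.4758, 0.0909], None]
[(90, np.float64(224.5), 16, np.float64(233.0)), None] [[0.4719, 0.1081], None]
```

```bash
python3 - <<'E'
from h import *
a=cv2.imread('pics/w2.png')[180:230,315:365];b=cv2.imread('pics/w4.png')[305:355,318:368]
cv2.imwrite('pics/ring.png',np.hstack([cv2.resize(x,(400,400),interpolation=0) for x in(a,b)]))
E
```

```text
(no output)
```

View pics/ring.png

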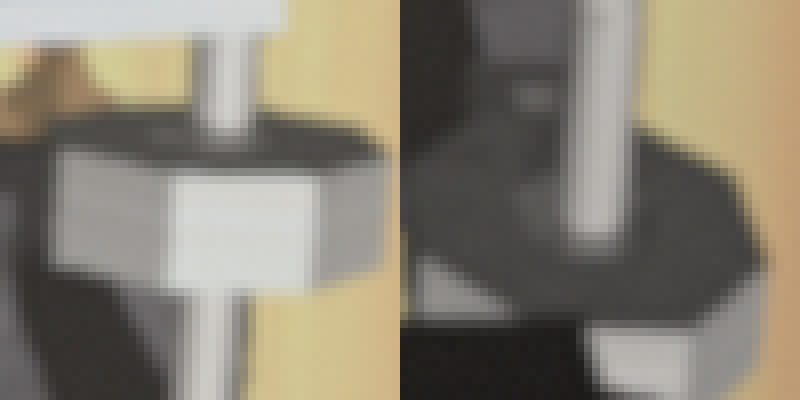

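Left: in w2 the ring's top flat spans rows 201.5–216.5 and columns 336–354, with the rod entering at column 343. Right: the leading face is dark with the rod in the bore. Next I compute the ring centre and a check from w4.

```bash
python3 - <<'E'
from h import *
w=load('w2');n=load('w4')
for p in [(336,201.5),(354.4,201.5),(335.5,216.5),(354,216.5)]: print(onz(w,*p,.1565))
print('w4 lead top edge',onz(n,318+(587-400)/8,305+322/8,.1565),onz(n,318+(695-400)/8,305+322/8,.1565))
print('rod',[onz(n,318+u/8,305+v/8,.14) for u,v in((205,20),(195,220))])
E
```

```text
[ 0.5603138  -0.10380028  0.1565    ]
[ 0.57724272 -0.10396665  0.1565    ]
[ 0.56036236 -0.11817754  0.1565    ]
[ 0.57761188 -0.11834765  0.1565    ]
w4 lead top edge [ 0.56615706 -0.10363145  0.1565    ] [ 0.57800831 -0.10369733  0.1565    ]
rod [array([ 0.57003822, -0.07673026,  0.14      ]), array([ 0.57014636, -0.10300779,  0.14      ])]
```

```bash
python3 -m jog '[{"tx":-3.2,"ty":1.4,"tz":0,"twist":0,"claw":0.4},{"tx":-3.2,"ty":1.4,"tz":0,"twist":0,"claw":0.4},{"tx":-3.2,"ty":1.4,"tz":0,"twist":0,"claw":0.4},{"tx":-3.1,"ty":1.5,"tz":0,"twist":0,"claw":0.4},{"tx":0,"ty":0,"tz":3,"twist":0,"claw":0.4},{"tx":0,"ty":0,"tz":3,"twist":0,"claw":0.4},{"tx":0,"ty":0,"tz":3,"twist":0,"claw":0.4},{"tx":0,"ty":0,"tz":0,"twist":0,"claw":0.4}]' 20
python3 -m jog '[{"tx":0,"ty":0,"tz":1.5,"twist":0,"claw":0.4},{"tx":0,"ty":0,"tz":1.2,"twist":0,"claw":0.4},{"tx":0,"ty":0,"tz":0,"twist":0,"claw":0.4},{"tx":0,"ty":0,"tz":0,"twist":0,"claw":0.4}]'
```

```text
time_s: 7.35
tool_pos: [0.5648, -0.1193, 0.1604]
tcp_rot: [-3.133, -0.004, 1.561]
ft_force: [-1.2, 1.7, -0.7]
opening: 0.06
grasp_force: 0.0
time_s: 7.75
tool_pos: [0.5683, -0.1204, 0.1388]
tcp_rot: [3.141, 0.0, 1.563]
ft_force: [-0.5, -1.0, -0.3]
opening: 0.0599
grasp_force: 0.0
```

```bash
python3 -m jog '[{"tx":0.5,"ty":0.1,"tz":0,"twist":0,"claw":0.2},{"tx":0,"ty":0,"tz":0,"twist":0,"claw":0.05},{"tx":0,"ty":0,"tz":0,"twist":0,"claw":0}]' 20
python3 -m jog '[{"tx":0,"ty":0,"tz":0,"twist":0,"claw":-0.05},{"tx":0,"ty":0,"tz":0,"twist":0,"claw":-0.1},{"tx":0,"ty":0,"tz":0,"twist":0,"claw":-0.2},{"tx":0,"ty":0,"tz":0,"twist":0,"claw":-0.3}]' 25
```

```text
time_s: 8.05
tool_pos: [0.5693, -0.1152, 0.1389]
tcp_rot: [3.141, 0.0, 1.563]
ft_force: [-0.3, 0.0, 1.0]
opening: 0.0425
grasp_force: 0.0
time_s: 8.45
tool_pos: [0.5691, -0.1152, 0.1388]
tcp_rot: [-3.142, -0.0, 1.563]
ft_force: [-3.3, 1.6, 5.4]
opening: 0.0399
grasp_force: 25.1
```

```bash
python3 -m jog '[{"tx":0,"ty":0,"tz":-0.15,"twist":0,"claw":-0.3},{"tx":0,"ty":0,"tz":0,"twist":0,"claw":-0.3}]'; python3 -m jog '[{"tx":0,"ty":0,"tz":-0.2,"twist":0,"claw":-0.3},{"tx":0,"ty":0,"tz":0,"twist":0,"claw":-0.3}]'
```

```text
time_s: 8.65
tool_pos: [0.569, -0.1154, 0.1395]
tcp_rot: [3.141, 0.0, 1.563]
ft_force: [0.3, 0.1, -1.6]
opening: 0.0395
grasp_force: 25.3
time_s: 8.85
tool_pos: [0.5691, -0.1154, 0.1417]
tcp_rot: [3.141, 0.0, 1.563]
ft_force: [1.0, 0.7, -1.0]
opening: 0.0397
grasp_force: 25.3
```

```bash
cat > trace.py <<'E'
import sys
from h import *
def trace(n,rows,guess,st=45):
    hs=cv2.cvtColor(cv2.GaussianBlur(n['frame'],(3,3),0),cv2.COLOR_RGB2HSV)
    out=[];k=guess
    for r in rows:
        m=np.r_[False,hs[r,:,1]<st,False].astype(int);d=np.diff(m);a=np.nonzero(d==1)[0];b=np.nonzero(d==-1)[0]
        c=[((x+y-1)/2,y-x) for x,y in zip(a,b) if y-x>=5 and abs((x+y-1)/2-k)<14]
        if not c: out.append((r,None));continue
        u,wd=min(c,key=lambda t:abs(t[0]-k)); k=u
        out.append((r,u,int(wd),*np.round(onz(n,u,r,.14)[:2],4).tolist()))
    return out
E
python3 - <<'E'
from trace import *
n=load('w4')
for o in trace(n,range(320,80,-8),343): print(o)
n=grab('wrist','w5');print(status.state()['tool_pos'])
p=proj(n,(.569,-.085,.14));print(p)
for o in trace(n,range(int(p[1]),0,-12),p[0]): print(o)
E
```

```text
(320, None)
(312, None)
(304, None)
(296, None)
(288, np.float64(342.0), 9, 0.5676, -0.0571)
(280, np.float64(341.5), 8, 0.5668, -0.0492)
(272, np.float64(340.5), 8, 0.5656, -0.0415)
(264, np.float64(338.0), 9, 0.5631, -0.0339)
(256, np.float64(333.0), 11, 0.5584, -0.0263)
(248, np.float64(324.5), 14, 0.5508, -0.0189)
(240, np.float64(315.0), 15, 0.5425, -0.0116)
(232, np.float64(303.5), 14, 0.5326, -0.0044)
(224, np.float64(293.0), 15, 0.5237, 0.0028)
(216, np.float64(283.0), 13, 0.5154, 0.0098)
(208, np.float64(271.5), 14, 0.5059, 0.0167)
(200, np.float64(262.0), 11, 0.4982, 0.0235)
(192, np.float64(255.0), 9, 0.4926, 0.0302)
(184, np.float64(251.0), 9, 0.4895, 0.0368)
(176, np.float64(248.5), 8, 0.4877, 0.0433)
(168, np.float64(246.5), 8, 0.4863, 0.0498)
(160, np.float64(244.5), 8, 0.485, 0.0561)
(152, np.float64(243.0), 9, 0.484, 0.0623)
(144, np.float64(241.0), 9, 0.4827, 0.0685)
(136, np.float64(239.0), 9, 0.4814, 0.0746)
(128, np.float64(237.0), 9, 0.4801, 0.0806)
(120, np.float64(235.0), 9, 0.4788, 0.0865)
(112, np.float64(233.0), 9, 0.4775, 0.0924)
(104, np.float64(226.0), 19, 0.4725, 0.0982)
(96, np.float64(224.5), 18, 0.4716, 0.1039)
(88, np.float64(222.5), 18, 0.4704, 0.1095)
[ 0.56903072 -0.11533861  0.14170025]
[280.45797837 211.51675348]
(211, np.float64(281.0), 17, 0.5692, -0.0848)
(199, np.float64(281.5), 16, 0.5695, -0.0793)
(187, np.float64(281.0), 17, 0.5693, -0.074)
(175, np.float64(280.0), 17, 0.569, -0.0687)
(163, np.float64(278.0), 17, 0.5682, -0.0636)
(151, np.float64(276.5), 18, 0.5676, -0.0586)
(139, np.float64(274.5), 18, 0.5668, -0.0537)
(127, np.float64(273.5), 18, 0.5665, -0.0488)
(115, np.float64(271.5), 18, 0.5657, -0.0441)
(103, np.float64(269.0), 19, 0.5648, -0.0395)
(91, None)
(79, None)
(67, None)
(55, None)
(43, None)
(31, None)
(19, None)
(7, None)
```

```bash
cat > plan.py <<'E'
import sys
from trace import *
from scipy.interpolate import splprep,splev
n=load('w4'); L=[o[3:] for o in trace(n,range(288,111,-8),343)]
L=[(.5695,-.13),(.5695,-.115),(.5694,-.10),(.5693,-.085),(.5693,-.079),(.569,-.0687),(.568,-.0625)]+L
d=np.subtract(L[-1],L[-8]);d/=np.linalg.norm(d)
L+=[tuple(np.array(L[-1])+d*k*.01) for k in range(1,6)]
tck,u=splprep(np.array(L).T,s=len(L)*.0004**2)
q=np.linspace(0,1,2000);P=np.array(splev(q,tck)).T;T=np.array(splev(q,tck,der=1)).T
Y=np.arctan2(T[:,1],T[:,0]);s=np.r_[0,np.cumsum(np.linalg.norm(np.diff(P,axis=0),axis=1))]
Y=np.convolve(np.r_[[Y[0]]*60,Y,[Y[-1]]*60],np.ones(121)/121,'valid')
OFF=.0045
def at(x): return np.array([np.interp(x,s,P[:,0]),np.interp(x,s,P[:,1])]),np.interp(x,s,Y)
def where(tcp,yaw):
    c=tcp[:2]+OFF*np.array([np.cos(yaw),np.sin(yaw)]); i=np.argmin(np.linalg.norm(P-c,axis=1))
    t=np.array([np.cos(Y[i]),np.sin(Y[i])]); e=c-P[i]; return s[i],float(t[0]*e[1]-t[1]*e[0]),np.degrees(yaw-Y[i]),c
def rows(N,step,st=None):
    st=st or status.state();p=st['tool_pos'][:2].copy();y=st['tcp_rot'][2]
    s0,e,dy,c=where(p,y);print('s',s0,'lat mm',e*1e3,'dyaw',dy,'ring',c,'z',st['tool_pos'][2],'F',st['ft_force'])
    for k in range(1,N+1):
        r,yy=at(s0+k*step);t=r-OFF*np.array([np.cos(yy),np.sin(yy)]);D=t-p
        a=round(100*(D[0]*np.cos(y)+D[1]*np.sin(y)),2);b=round(100*(D[0]*np.sin(y)-D[1]*np.cos(y)),2);w=round(-np.degrees(yy-y)/8,2)
        w=max(-1,min(1,w));print(f'{{"tx":{a},"ty":{b},"tz":0,"twist":{w},"claw":-0.3}},',np.round(r,3))
        p=p+a/100*np.array([np.cos(y),np.sin(y)])+b/100*np.array([np.sin(y),-np.cos(y)]);y-=np.radians(8*w)
if __name__=='__main__':
    print('total',s[-1]); rows(int(sys.argv[1]),float(sys.argv[2]))
E
python3 plan.py 40 0.005
```

```text
total 0.30651902134452635
s 0.019229132469597073 lat mm 0.5559078372880202 dyaw -0.7566552080143659 ring [ 0.56906673 -0.11083875] z 0.14170024985818808 F [ 0.80337876  0.5106388  -0.6520844 ]
{"tx":0.5,"ty":0.06,"tz":0,"twist":-0.14,"claw":-0.3}, [ 0.57  -0.106]
{"tx":0.5,"ty":-0.0,"tz":0,"twist":-0.04,"claw":-0.3}, [ 0.57  -0.101]
{"tx":0.5,"ty":-0.0,"tz":0,"twist":-0.03,"claw":-0.3}, [ 0.569 -0.096]
{"tx":0.5,"ty":-0.0,"tz":0,"twist":-0.03,"claw":-0.3}, [ 0.569 -0.091]
{"tx":0.5,"ty":-0.0,"tz":0,"twist":-0.01,"claw":-0.3}, [ 0.569 -0.086]
{"tx":0.5,"ty":-0.0,"tz":0,"twist":-0.01,"claw":-0.3}, [ 0.569 -0.081]
{"tx":0.5,"ty":-0.0,"tz":0,"twist":-0.0,"claw":-0.3}, [ 0.569 -0.076]
{"tx":0.5,"ty":-0.0,"tz":0,"twist":-0.02,"claw":-0.3}, [ 0.569 -0.071]
{"tx":0.5,"ty":0.0,"tz":0,"twist":-0.06,"claw":-0.3}, [ 0.569 -0.066]
{"tx":0.5,"ty":0.01,"tz":0,"twist":-0.13,"claw":-0.3}, [ 0.568 -0.061]
{"tx":0.5,"ty":0.02,"tz":0,"twist":-0.26,"claw":-0.3}, [ 0.568 -0.056]
{"tx":0.5,"ty":0.01,"tz":0,"twist":-0.4,"claw":-0.3}, [ 0.568 -0.051]
{"tx":0.5,"ty":0.03,"tz":0,"twist":-0.55,"claw":-0.3}, [ 0
[... 1190 characters left out ...]
, [0.509 0.014]
{"tx":0.5,"ty":-0.01,"tz":0,"twist":0.32,"claw":-0.3}, [0.505 0.017]
{"tx":0.5,"ty":-0.01,"tz":0,"twist":0.4,"claw":-0.3}, [0.502 0.02 ]
{"tx":0.5,"ty":-0.02,"tz":0,"twist":0.49,"claw":-0.3}, [0.498 0.024]
{"tx":0.5,"ty":-0.02,"tz":0,"twist":0.6,"claw":-0.3}, [0.495 0.028]
{"tx":0.5,"ty":-0.03,"tz":0,"twist":0.7,"claw":-0.3}, [0.492 0.032]
{"tx":0.51,"ty":-0.02,"tz":0,"twist":0.73,"claw":-0.3}, [0.49  0.037]
{"tx":0.5,"ty":-0.01,"tz":0,"twist":0.65,"claw":-0.3}, [0.488 0.041]
{"tx":0.5,"ty":-0.0,"tz":0,"twist":0.49,"claw":-0.3}, [0.487 0.046]
{"tx":0.5,"ty":-0.0,"tz":0,"twist":0.31,"claw":-0.3}, [0.486 0.051]
{"tx":0.5,"ty":-0.0,"tz":0,"twist":0.18,"claw":-0.3}, [0.485 0.056]
```

```bash
python3 -m jog '[{"tx":0.5,"ty":0.05,"tz":0,"twist":-0.1,"claw":-0.3},{"tx":0.5,"ty":0,"tz":0,"twist":-0.05,"claw":-0.3},{"tx":0.5,"ty":0,"tz":0,"twist":0,"claw":-0.3},{"tx":0.5,"ty":0,"tz":0,"twist":-0.05,"claw":-0.3},{"tx":0,"ty":0,"tz":0,"twist":0,"claw":-0.3}]'
python3 -m jog '[{"tx":0.5,"ty":0,"tz":0,"twist":0,"claw":-0.3},{"tx":0.5,"ty":0,"tz":0,"twist":0,"claw":-0.3},{"tx":0.5,"ty":0,"tz":0,"twist":-0.05,"claw":-0.3},{"tx":0.5,"ty":0,"tz":0,"twist":-0.05,"claw":-0.3},{"tx":0.5,"ty":0,"tz":0,"twist":-0.1,"claw":-0.3},{"tx":0.5,"ty":0,"tz":0,"twist":-0.15,"claw":-0.3},{"tx":0,"ty":0,"tz":0,"twist":0,"claw":-0.3}]'
python3 plan.py 9 0.005
```

```text
time_s: 9.4
tool_pos: [0.5693, -0.0945, 0.1417]
tcp_rot: [-3.141, -0.0, 1.592]
ft_force: [0.3, -0.3, 0.2]
opening: 0.0394
grasp_force: 25.3
time_s: 10.1
tool_pos: [0.5684, -0.0646, 0.1417]
tcp_rot: [-3.141, -0.0, 1.641]
ft_force: [0.3, -0.6, -0.5]
opening: 0.0395
grasp_force: 25.3
total 0.30651902134452635
s 0.07001373071302365 lat mm 0.21915775599316017 dyaw 0.44523778570586375 ring [ 0.56813245 -0.06013445] z 0.14171859899942565 F [ 0.25396168 -0.64536381 -0.47177892]
{"tx":0.51,"ty":0.04,"tz":0,"twist":-0.22,"claw":-0.3}, [ 0.568 -0.055]
{"tx":0.5,"ty":0.01,"tz":0,"twist":-0.42,"claw":-0.3}, [ 0.567 -0.05 ]
{"tx":0.5,"ty":0.03,"tz":0,"twist":-0.57,"claw":-0.3}, [ 0.566 -0.045]
{"tx":0.5,"ty":0.02,"tz":0,"twist":-0.68,"claw":-0.3}, [ 0.565 -0.04 ]
{"tx":0.5,"ty":0.02,"tz":0,"twist":-0.73,"claw":-0.3}, [ 0.563 -0.036]
{"tx":0.5,"ty":0.01,"tz":0,"twist":-0.7,"claw":-0.3}, [ 0.561 -0.031]
{"tx":0.5,"ty":0.02,"tz":0,"twist":-0.62,"claw":-0.3}, [ 0.558 -0.027]
{"tx":0.5,"ty":0.01,"tz":0,"twist":-0.53,"claw":-0.3}, [ 0.555 -0.023]
{"tx":0.5,"ty":0.01,"tz":0,"twist":-0.46,"claw":-0.3}, [ 0.552 -0.02 ]
```

Forces are negligible. Next the first bend.

```bash
python3 -m jog '[{"tx":0.5,"ty":0.03,"tz":0,"twist":-0.2,"claw":-0.3},{"tx":0.5,"ty":0.02,"tz":0,"twist":-0.4,"claw":-0.3},{"tx":0.5,"ty":0.02,"tz":0,"twist":-0.6,"claw":-0.3},{"tx":0.5,"ty":0.02,"tz":0,"twist":-0.7,"claw":-0.3},{"tx":0,"ty":0,"tz":0,"twist":0,"claw":-0.3}]'
python3 -m jog '[{"tx":0.5,"ty":0.02,"tz":0,"twist":-0.7,"claw":-0.3},{"tx":0.5,"ty":0.02,"tz":0,"twist":-0.7,"claw":-0.3},{"tx":0.5,"ty":0.02,"tz":0,"twist":-0.6,"claw":-0.3},{"tx":0.5,"ty":0.01,"tz":0,"twist":-0.5,"claw":-0.3},{"tx":0,"ty":0,"tz":0,"twist":0,"claw":-0.3}]'
python3 plan.py 24 0.005
```

```text
time_s: 10.6
tool_pos: [0.5666, -0.0449, 0.1417]
tcp_rot: [-3.141, -0.0, 1.906]
ft_force: [-0.7, -0.3, -1.6]
opening: 0.0398
grasp_force: 25.3
time_s: 11.1
tool_pos: [0.558, -0.0273, 0.1417]
tcp_rot: [-3.141, -0.0, 2.253]
ft_force: [0.2, -0.2, -1.3]
opening: 0.0397
grasp_force: 25.3
total 0.30651902134452635
s 0.10958914316542571 lat mm 0.2536891803986277 dyaw -0.39639386936023446 ring [ 0.55512994 -0.02376017] z 0.14173286853310627 F [ 0.16474812 -0.17216091 -1.28701135]
{"tx":0.5,"ty":0.03,"tz":0,"twist":-0.52,"claw":-0.3}, [ 0.552 -0.02 ]
{"tx":0.5,"ty":0.01,"tz":0,"twist":-0.39,"claw":-0.3}, [ 0.548 -0.016]
{"tx":0.5,"ty":0.01,"tz":0,"twist":-0.33,"claw":-0.3}, [ 0.545 -0.013]
{"tx":0.5,"ty":0.0,"tz":0,"twist":-0.27,"claw":-0.3}, [ 0.541 -0.01 ]
{"tx":0.5,"ty":0.01,"tz":0,"twist":-0.21,"claw":-0.3}, [ 0.537 -0.007]
{"tx":0.5,"ty":-0.0,"tz":0,"twist":-0.14,"claw":-0.3}, [ 0.533 -0.004]
{"tx":0.5,"ty":-0.0,"tz":0,"twist":-0.08,"claw":-0.3}, [ 0.529 -0.001]
{"tx":0.5,"ty":-0.0,"tz":0,"twist":-0.01,"claw":-0.3}, [0.525 0.002]
{"tx":0.5,"ty":-0.01,"tz":0,"twist":0.05,"claw":-0.3}, [0.
[... 334 characters left out ...]
0.3}, [0.501 0.021]
{"tx":0.51,"ty":-0.02,"tz":0,"twist":0.51,"claw":-0.3}, [0.498 0.024]
{"tx":0.5,"ty":-0.02,"tz":0,"twist":0.6,"claw":-0.3}, [0.495 0.028]
{"tx":0.5,"ty":-0.02,"tz":0,"twist":0.71,"claw":-0.3}, [0.492 0.032]
{"tx":0.5,"ty":-0.03,"tz":0,"twist":0.72,"claw":-0.3}, [0.49  0.037]
{"tx":0.5,"ty":-0.01,"tz":0,"twist":0.64,"claw":-0.3}, [0.488 0.042]
{"tx":0.5,"ty":0.0,"tz":0,"twist":0.48,"claw":-0.3}, [0.487 0.046]
{"tx":0.5,"ty":0.0,"tz":0,"twist":0.3,"claw":-0.3}, [0.486 0.051]
{"tx":0.5,"ty":-0.0,"tz":0,"twist":0.17,"claw":-0.3}, [0.485 0.056]
{"tx":0.5,"ty":-0.0,"tz":0,"twist":0.09,"claw":-0.3}, [0.484 0.061]
{"tx":0.5,"ty":0.0,"tz":0,"twist":0.03,"claw":-0.3}, [0.483 0.066]
```

```bash
python3 -m jog '[{"tx":0.5,"ty":0.03,"tz":0,"twist":-0.5,"claw":-0.3},{"tx":0.5,"ty":0.01,"tz":0,"twist":-0.4,"claw":-0.3},{"tx":0.5,"ty":0.01,"tz":0,"twist":-0.3,"claw":-0.3},{"tx":0.5,"ty":0,"tz":0,"twist":-0.3,"claw":-0.3},{"tx":0.5,"ty":0.01,"tz":0,"twist":-0.2,"claw":-0.3},{"tx":0.5,"ty":0,"tz":0,"twist":-0.1,"claw":-0.3},{"tx":0,"ty":0,"tz":0,"twist":0,"claw":-0.3}]'
python3 -m jog '[{"tx":0.5,"ty":0,"tz":0,"twist":-0.1,"claw":-0.3},{"tx":0.5,"ty":0,"tz":0,"twist":0,"claw":-0.3},{"tx":0.5,"ty":0,"tz":0,"twist":0.05,"claw":-0.3},{"tx":0.5,"ty":-0.01,"tz":0,"twist":0.1,"claw":-0.3},{"tx":0.5,"ty":-0.01,"tz":0,"twist":0.2,"claw":-0.3},{"tx":0.5,"ty":-0.01,"tz":0,"twist":0.25,"claw":-0.3},{"tx":0,"ty":0,"tz":0,"twist":0,"claw":-0.3}]'
python3 plan.py 14 0.005
```

```text
time_s: 11.8
tool_pos: [0.5364, -0.0064, 0.1417]
tcp_rot: [-3.141, -0.0, 2.505]
ft_force: [0.8, 0.6, -1.0]
opening: 0.0397
grasp_force: 25.3
time_s: 12.5
tool_pos: [0.5119, 0.0115, 0.1417]
tcp_rot: [-3.141, -0.0, 2.435]
ft_force: [0.4, 0.8, -1.1]
opening: 0.0396
grasp_force: 25.3
total 0.30651902134452635
s 0.17007798680267477 lat mm -0.20494172686795084 dyaw -0.15493146896929932 ring [0.50847542 0.01437071] z 0.14167654621075973 F [ 0.38456737  0.7759479  -1.14708785]
{"tx":0.51,"ty":-0.03,"tz":0,"twist":0.31,"claw":-0.3}, [0.505 0.018]
{"tx":0.5,"ty":-0.02,"tz":0,"twist":0.42,"claw":-0.3}, [0.501 0.021]
{"tx":0.5,"ty":-0.02,"tz":0,"twist":0.51,"claw":-0.3}, [0.498 0.025]
{"tx":0.5,"ty":-0.02,"tz":0,"twist":0.62,"claw":-0.3}, [0.495 0.029]
{"tx":0.5,"ty":-0.02,"tz":0,"twist":0.71,"claw":-0.3}, [0.492 0.033]
{"tx":0.5,"ty":-0.02,"tz":0,"twist":0.72,"claw":-0.3}, [0.49  0.037]
{"tx":0.5,"ty":-0.01,"tz":0,"twist":0.62,"claw":-0.3}, [0.488 0.042]
{"tx":0.5,"ty":-0.0,"tz":0,"twist":0.46,"claw":-0.3}, [0.487 0.047]
{"tx":0.5,"ty":-0.01,"tz":0,"twist":0.29,"claw":-0.3}, [0.486 0.052]
{"tx":0.5,"ty":0.0,"tz":0,"twist":0.16,"claw":-0.3}, [0.485 0.057]
{"tx":0.5,"ty":0.0,"tz":0,"twist":0.08,"claw":-0.3}, [0.484 0.062]
{"tx":0.5,"ty":0.01,"tz":0,"twist":0.03,"claw":-0.3}, [0.483 0.067]
{"tx":0.5,"ty":-0.0,"tz":0,"twist":-0.02,"claw":-0.3}, [0.482 0.071]
{"tx":0.5,"ty":0.0,"tz":0,"twist":-0.06,"claw":-0.3}, [0.481 0.076]
```

```bash
python3 -m jog '[{"tx":0.5,"ty":-0.03,"tz":0,"twist":0.3,"claw":-0.3},{"tx":0.5,"ty":-0.02,"tz":0,"twist":0.4,"claw":-0.3},{"tx":0.5,"ty":-0.02,"tz":0,"twist":0.5,"claw":-0.3},{"tx":0.5,"ty":-0.02,"tz":0,"twist":0.6,"claw":-0.3},{"tx":0.5,"ty":-0.02,"tz":0,"twist":0.7,"claw":-0.3},{"tx":0,"ty":0,"tz":0,"twist":0,"claw":-0.3}]'
python3 -m jog '[{"tx":0.5,"ty":-0.02,"tz":0,"twist":0.7,"claw":-0.3},{"tx":0.5,"ty":-0.01,"tz":0,"twist":0.6,"claw":-0.3},{"tx":0.5,"ty":0,"tz":0,"twist":0.5,"claw":-0.3},{"tx":0.5,"ty":-0.01,"tz":0,"twist":0.3,"claw":-0.3},{"tx":0.5,"ty":0,"tz":0,"twist":0.2,"claw":-0.3},{"tx":0.5,"ty":0,"tz":0,"twist":0.1,"claw":-0.3},{"tx":0,"ty":0,"tz":0,"twist":0,"claw":-0.3},{"tx":0,"ty":0,"tz":0,"twist":0,"claw":-0.3}]'
python3 - <<'E'
from plan import *
n=grab('wrist','w6')
rows(12,.005)
cv2.imwrite('pics/w6b.png',cv2.resize(cv2.imread('pics/w6.png'),(784,588),interpolation=2))
E
```

```text
time_s: 13.1
tool_pos: [0.4944, 0.0287, 0.1418]
tcp_rot: [-3.142, -0.0, 2.087]
ft_force: [0.3, 0.4, -0.4]
opening: 0.0399
grasp_force: 25.3
time_s: 13.9
tool_pos: [0.4849, 0.0564, 0.1418]
tcp_rot: [3.141, 0.0, 1.753]
ft_force: [-1.1, 1.2, -0.4]
opening: 0.0397
grasp_force: 25.3
s 0.22415564376973354 lat mm -0.27789073472913683 dyaw -0.012092105435351235 ring [0.48413756 0.06078028] z 0.14182964842290652 F [ 0.24840736  0.78911109 -0.7582933 ]
{"tx":0.5,"ty":-0.03,"tz":0,"twist":0.04,"claw":-0.3}, [0.483 0.066]
{"tx":0.5,"ty":0.01,"tz":0,"twist":-0.02,"claw":-0.3}, [0.482 0.071]
{"tx":0.5,"ty":-0.0,"tz":0,"twist":-0.05,"claw":-0.3}, [0.481 0.075]
{"tx":0.5,"ty":0.0,"tz":0,"twist":-0.07,"claw":-0.3}, [0.48 0.08]
{"tx":0.5,"ty":0.0,"tz":0,"twist":-0.07,"claw":-0.3}, [0.479 0.085]
{"tx":0.5,"ty":0.0,"tz":0,"twist":-0.05,"claw":-0.3}, [0.478 0.09 ]
{"tx":0.5,"ty":0.0,"tz":0,"twist":-0.04,"claw":-0.3}, [0.477 0.095]
{"tx":0.5,"ty":0.0,"tz":0,"twist":-0.02,"claw":-0.3}, [0.476 0.1  ]
{"tx":0.5,"ty":0.0,"tz":0,"twist":-0.01,"claw":-0.3}, [0.475 0.105]
{"tx":0.5,"ty":0.0,"tz":0,"twist":0.01,"claw":-0.3}, [0.474 0.11 ]
{"tx":0.5,"ty":-0.0,"tz":0,"twist":0.03,"claw":-0.3}, [0.473 0.115]
{"tx":0.5,"ty":-0.0,"tz":0,"twist":0.04,"claw":-0.3}, [0.472 0.119]
```

View pics/w6b.png

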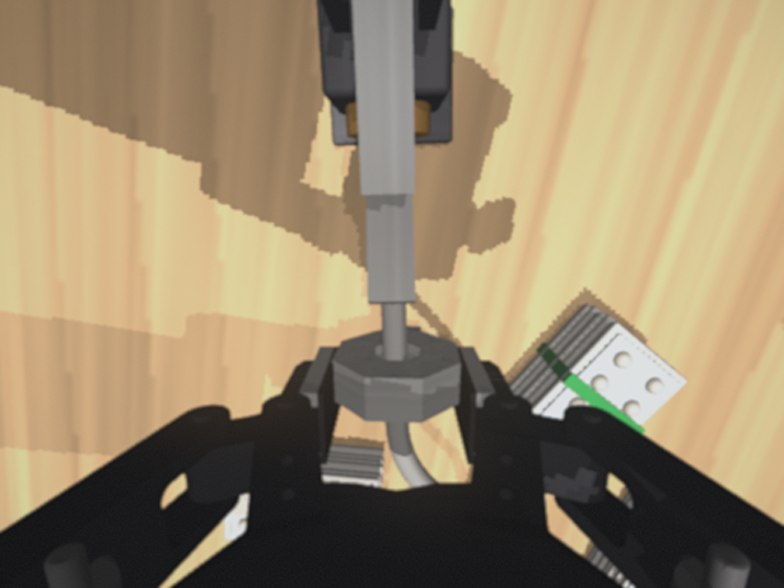

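The ring is centred in the pads, with the catch arm straight ahead (columns 355–413), the brass sleeve at (388,118), and the stop behind it. Check the sleeve against the planned line.

```bash
python3 - <<'E'
from plan import *
n=load('w6')
for nm,p,z in [('rod',(394,325),.144),('sleeveface',(388.5,134),.14),('sleeve r',(430,118),.14),('sleeve l',(347,118),.14),('block front edge low',(392,140),.12)]:
    P=onz(n,p[0]/1.4,p[1]/1.4,z);i=np.argmin(np.linalg.norm(globals()['P']-P[:2],axis=1)) if 0 else None
    print(nm,P)
print(at(.26),at(.28),at(.30))
E
```

```text
rod [0.4810875  0.07802433 0.144     ]
sleeveface [0.46929971 0.13337745 0.14      ]
sleeve r [0.48015443 0.13974108 0.14      ]
sleeve l [0.45692897 0.13543993 0.14      ]
block front edge low [0.47011288 0.13352528 0.12      ]
(array([0.47699835, 0.09589012]), np.float64(1.7893206965117625)) (array([0.47260853, 0.11540239]), np.float64(1.7862982955917315)) (array([0.46862729, 0.13500084]), np.float64(1.7485681944418294))
```

```bash
python3 -m jog '[{"tx":0.5,"ty":-0.02,"tz":0,"twist":0,"claw":-0.3},{"tx":0.5,"ty":0,"tz":0,"twist":0,"claw":-0.3},{"tx":0.5,"ty":0,"tz":0,"twist":-0.05,"claw":-0.3},{"tx":0.5,"ty":0,"tz":0,"twist":-0.1,"claw":-0.3},{"tx":0.3,"ty":0,"tz":0,"twist":-0.1,"claw":-0.3},{"tx":0,"ty":0,"tz":0,"twist":0,"claw":-0.3}]'
python3 -m jog '[{"tx":0.3,"ty":0,"tz":0,"twist":0,"claw":-0.3},{"tx":0.3,"ty":0,"tz":0,"twist":0,"claw":-0.3},{"tx":0.3,"ty":0,"tz":0,"twist":0,"claw":-0.3},{"tx":0,"ty":0,"tz":0,"twist":0,"claw":-0.3}]'
python3 plan.py 1 0.005
```

```text
time_s: 14.55
tool_pos: [0.4803, 0.0795, 0.1418]
tcp_rot: [-3.142, -0.0, 1.787]
ft_force: [0.6, -0.2, -0.2]
opening: 0.0395
grasp_force: 25.3
time_s: 14.95
tool_pos: [0.4784, 0.0882, 0.1418]
tcp_rot: [-3.142, -0.0, 1.787]
ft_force: [-0.1, -0.3, -1.1]
opening: 0.0398
grasp_force: 25.3
total 0.30651902134452635
s 0.25663506536179614 lat mm 0.334779702943627 dyaw 0.018786068821155126 ring [0.47739217 0.09257074] z 0.14177440800333507 F [-0.0894528  -0.34797026 -1.0955216 ]
{"tx":0.5,"ty":0.03,"tz":0,"twist":-0.03,"claw":-0.3}, [0.477 0.097]
```

```bash
python3 -m jog '[{"tx":0.3,"ty":0.02,"tz":0,"twist":0,"claw":-0.3},{"tx":0.3,"ty":0,"tz":0,"twist":0,"claw":-0.3},{"tx":0.3,"ty":0,"tz":0,"twist":0,"claw":-0.3}]' 40
python3 -m jog '[{"tx":0.3,"ty":0,"tz":0,"twist":0,"claw":-0.3},{"tx":0.3,"ty":0,"tz":0,"twist":0,"claw":-0.3},{"tx":0.3,"ty":0,"tz":0,"twist":0,"claw":-0.3}]'
python3 -m jog '[{"tx":0.3,"ty":0,"tz":0,"twist":0,"claw":-0.3},{"tx":0.3,"ty":0,"tz":0,"twist":0,"claw":-0.3},{"tx":0.3,"ty":0,"tz":0,"twist":0,"claw":-0.3}]'
```

```text
time_s: 15.25
tool_pos: [0.4767, 0.0968, 0.1417]
tcp_rot: [-3.142, 0.0, 1.786]
ft_force: [-0.1, -1.4, -1.0]
opening: 0.0391
grasp_force: 44.0
time_s: 15.55
tool_pos: [0.4748, 0.1055, 0.1417]
tcp_rot: [-3.142, 0.001, 1.786]
ft_force: [1.6, -3.1, -2.1]
opening: 0.0394
grasp_force: 43.9
time_s: 15.85
tool_pos: [0.4727, 0.1148, 0.1418]
tcp_rot: [-3.141, -0.001, 1.786]
ft_force: [0.5, -0.9, -1.9]
opening: 0.0389
grasp_force: 44.0
```

```bash
for i in 1; do python3 -m jog '[{"tx":0.2,"ty":0,"tz":0,"twist":0,"claw":-0.3},{"tx":0.2,"ty":0,"tz":0,"twist":0,"claw":-0.3}]'; python3 -m jog '[{"tx":0.2,"ty":0,"tz":0,"twist":0,"claw":-0.3},{"tx":0.2,"ty":0,"tz":0,"twist":0,"claw":-0.3}]'; python3 -m jog '[{"tx":0.2,"ty":0,"tz":0,"twist":0,"claw":-0.3},{"tx":0,"ty":0,"tz":0,"twist":0,"claw":-0.3}]'; done; python3 plan.py 1 0.002|head -2
```

```text
time_s: 16.05
tool_pos: [0.4719, 0.1185, 0.1418]
tcp_rot: [-3.142, -0.0, 1.786]
ft_force: [1.0, -1.4, -1.5]
opening: 0.0391
grasp_force: 44.0
time_s: 16.25
tool_pos: [0.4712, 0.1221, 0.1418]
tcp_rot: [3.142, 0.001, 1.786]
ft_force: [0.2, -3.6, -1.4]
opening: 0.039
grasp_force: 44.0
time_s: 16.45
tool_pos: [0.4707, 0.1242, 0.1418]
tcp_rot: [3.142, -0.0, 1.786]
ft_force: [-0.2, -0.5, -1.8]
opening: 0.0392
grasp_force: 44.0
total 0.30651902134452635
s 0.29355913395018557 lat mm 0.05599032334761353 dyaw 1.2808245507617162 ring [0.46977077 0.12864448] z 0.14183315716365935 F [-0.22323953 -0.50644772 -1.76648331]
```

```bash
python3 -m jog '[{"tx":0.1,"ty":0,"tz":0,"twist":0,"claw":-0.3},{"tx":0.1,"ty":0,"tz":0,"twist":0,"claw":-0.3}]'|grep -E 'pos|ft'; python3 -m jog '[{"tx":0.1,"ty":0,"tz":0,"twist":0,"claw":-0.3},{"tx":0.1,"ty":0,"tz":0,"twist":0,"claw":-0.3}]'|grep -E 'pos|ft'; python3 -m jog '[{"tx":0.1,"ty":0,"tz":0,"twist":0,"claw":-0.3}]'|grep -E 'pos|ft'
```

```text
tool_pos: [0.4704, 0.126, 0.1418]
ft_force: [0.2, -1.5, -1.4]
tool_pos: [0.47, 0.1279, 0.1418]
ft_force: [1.6, -2.1, -2.0]
tool_pos: [0.4698, 0.1289, 0.1418]
ft_force: [0.6, -2.6, -0.9]
```

```bash
python3 -m jog '[{"tx":0.1,"ty":0,"tz":0,"twist":0,"claw":-0.3},{"tx":0.05,"ty":0,"tz":0,"twist":0,"claw":-0.3}]'|grep -E 'pos|ft'; python3 -m jog '[{"tx":0.1,"ty":0,"tz":0,"twist":0,"claw":-0.3},{"tx":0,"ty":0,"tz":0,"twist":0,"claw":-0.3}]'|grep -E 'pos|ft'
python3 - <<'E'
from plan import *
n=grab('wrist','w7');f=cv2.imread('pics/w7.png')[60:360,140:420]
cv2.imwrite('pics/w7b.png',cv2.resize(f,(560,600),interpolation=2))
E
```

```text
tool_pos: [0.4697, 0.1294, 0.1418]
ft_force: [2.6, -8.7, -2.3]
tool_pos: [0.4696, 0.1295, 0.1418]
ft_force: [1.6, -11.4, -2.5]
```

View pics/w7b.png

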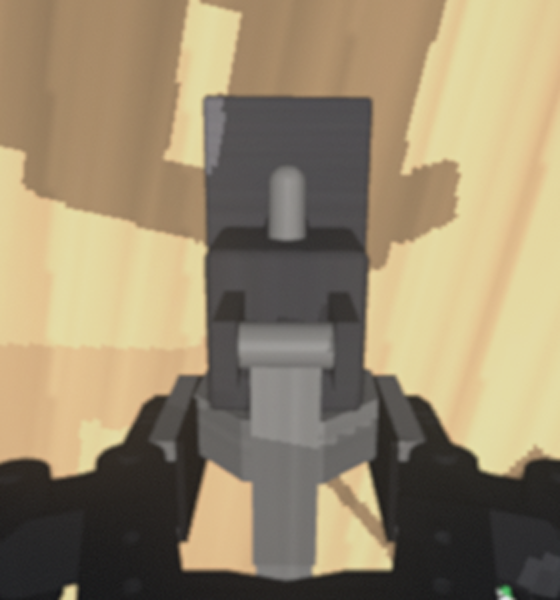

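The ring's leading face is against the stop block, the catch arm lies over it, and the pads are clear on each side. I'll ease back to relieve the force and feel whether the catch is engaged.

```bash
python3 -m jog '[{"tx":-0.1,"ty":0,"tz":0,"twist":0,"claw":-0.3},{"tx":0,"ty":0,"tz":0,"twist":0,"claw":-0.3}]'|grep -E 'pos|ft';  for i in 1; do python3 -m jog '[{"tx":-0.1,"ty":0,"tz":0,"twist":0,"claw":-0.3},{"tx":0,"ty":0,"tz":0,"twist":0,"claw":-0.3}]'|grep -E 'pos|ft'; python3 -m jog '[{"tx":-0.1,"ty":0,"tz":0,"twist":0,"claw":-0.3},{"tx":0,"ty":0,"tz":0,"twist":0,"claw":-0.3}]'|grep -E 'pos|ft'; done
```

```text
tool_pos: [0.4696, 0.1294, 0.1418]
ft_force: [1.7, -7.1, -2.3]
tool_pos: [0.4696, 0.1293, 0.1418]
ft_force: [0.4, -1.8, -1.9]
tool_pos: [0.4697, 0.1288, 0.1418]
ft_force: [0.2, 0.5, -0.3]
```

```bash
python3 -m jog '[{"tx":-0.1,"ty":0,"tz":0,"twist":0,"claw":-0.3},{"tx":0,"ty":0,"tz":0,"twist":0,"claw":-0.3}]'|grep -E 'pos|ft'; python3 -m jog '[{"tx":-0.1,"ty":0,"tz":0,"twist":0,"claw":-0.3},{"tx":0,"ty":0,"tz":0,"twist":0,"claw":-0.3}]'|grep -E 'pos|ft'
```

```text
tool_pos: [0.47, 0.1276, 0.1418]
ft_force: [0.1, 0.5, -1.4]
tool_pos: [0.4702, 0.1265, 0.1418]
ft_force: [-0.4, -0.3, -0.4]
```

```bash
python3 -m jog '[{"tx":-0.1,"ty":0,"tz":0,"twist":0,"claw":-0.3},{"tx":0,"ty":0,"tz":0,"twist":0,"claw":-0.3}]'|grep -E 'pos|ft'
```

```text
tool_pos: [0.4703, 0.126, 0.1419]
ft_force: [-1.7, 4.0, 0.7]
```

Blocked with 4 N after 3.3 mm of play, so the catch is down behind the ring. Next: relieve the force, lower the ring onto the rod, let go, and withdraw.

```bash
python3 -m jog '[{"tx":0.2,"ty":0,"tz":0,"twist":0,"claw":-0.3},{"tx":0,"ty":0,"tz":0.15,"twist":0,"claw":-0.3},{"tx":0,"ty":0,"tz":0.1,"twist":0,"claw":-0.3},{"tx":0,"ty":0,"tz":0,"twist":0,"claw":-0.3}]'
python3 -m jog '[{"tx":0,"ty":0,"tz":0,"twist":0,"claw":0},{"tx":0,"ty":0,"tz":0,"twist":0,"claw":0.2},{"tx":0,"ty":0,"tz":0,"twist":0,"claw":0.4},{"tx":0,"ty":0,"tz":0,"twist":0,"claw":0.4},{"tx":0,"ty":0,"tz":0,"twist":0,"claw":0.4}]'
python3 -m jog '[{"tx":0,"ty":0,"tz":-1,"twist":0,"claw":0.4},{"tx":0,"ty":0,"tz":-2,"twist":0,"claw":0.4},{"tx":0,"ty":0,"tz":-3,"twist":0,"claw":0.4},{"tx":0,"ty":0,"tz":-3,"twist":0,"claw":0.4},{"tx":0,"ty":0,"tz":-3,"twist":0,"claw":0.4},{"tx":0,"ty":0,"tz":0,"twist":0,"claw":0.4},{"tx":0,"ty":0,"tz":0,"twist":0,"claw":0.4}]'
python3 - <<'E'
from plan import *
n=grab('wrist','w8'); hs=cv2.cvtColor(n['frame'],cv2.COLOR_RGB2HSV)
# brass left visible? (count saturated orange-brown near sleeve) compared with w6
for k in('w6','w8'):
    m=load(k);h=cv2.cvtColor(m['frame'],cv2.COLOR_RGB2HSV);c=proj(m,(.4685,.137,.14)).astype(int)
    r=h[c[1]-40:c[1]+40,c[0]-40:c[0]+40].astype(int);print(k,c,((r[...,0]<25)&(r[...,1]>150)).sum())
t=status.state();print(t['time_s'],t['ft_force'])
# ring top flat: light grey extents around it
print(proj(n,(.4705,.129,.1565)),proj(n,(.4685,.1375,.1565)))
E
```

```text
time_s: 19.0
tool_pos: [0.4698, 0.1273, 0.139]
tcp_rot: [-3.141, 0.0, 1.786]
ft_force: [-0.3, -0.5, -1.0]
opening: 0.039
grasp_force: 44.0
time_s: 19.5
tool_pos: [0.4701, 0.1275, 0.1394]
tcp_rot: [3.141, 0.0, 1.786]
ft_force: [0.9, 0.7, -0.4]
opening: 0.0601
grasp_force: 0.0
time_s: 20.2
tool_pos: [0.4704, 0.1275, 0.2605]
tcp_rot: [3.139, 0.0, 1.786]
ft_force: [-0.4, 0.7, -0.5]
opening: 0.0602
grasp_force: 0.0
w6 [277  85] 0
w8 [281 197] 0
20.25 [-0.1075454   0.82753817 -0.55547385]
[282.20180554 212.21360174] [282.03240232 201.47080371]
```

```bash
python3 -m jog '[{"tx":0,"ty":0,"tz":-3,"twist":0,"claw":0.4},{"tx":0,"ty":0,"tz":0,"twist":0,"claw":0.4},{"tx":0,"ty":0,"tz":0,"twist":0,"claw":0.4},{"tx":0,"ty":0,"tz":0,"twist":0,"claw":0.4},{"tx":0,"ty":0,"tz":0,"twist":0,"claw":0.4},{"tx":0,"ty":0,"tz":0,"twist":0,"claw":0.4}]'; python3 -c "from plant import ctrl; print(ctrl.hand_in())"
```

```text
time_s: 20.85
tool_pos: [0.4696, 0.1275, 0.2883]
tcp_rot: [-3.14, -0.0, 1.786]
ft_force: [0.2, -0.0, -0.3]
opening: 0.06
grasp_force: 0.0
the job is handed in; nothing more can be done
None
```

I handed the job in at about 21 s: latch swung to about 1.4 rad, ring pushed against the stop (11 N peak there), catch holding against a 4 N pull back, and the arm withdrawn clear; I judged the sleeve home from the 8 mm of travel and the hard stop, and the hand-in returned no verdict.

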